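# Lay the course cutlery into the service tray in order of use

## Robot

A 6-joint arm with a two-finger parallel gripper is mounted at the origin on the work surface. World frame = base frame: x ahead of the robot, y to its left, z up, the work surface at z = 0. Lengths are in m, angles in rad, forces in N, time in s.
With the tool pointing down it reaches from about 0.3 to 0.75 m from the base axis. Payload 8.5 kg.
Tool frame: the origin (TCP) lies on the mounting face of the last link; the fingertips stand 166 mm ahead of it and the grasp point (between the pads) lies ahead of it (env.pinch_z is the z of the grasp point in the tool frame, in m); z points along the fingers, y is the line along which they close (so a half turn about z gives the same grasp; the last joint's range is limited). The gripper opens to 88 mm and grips with 3 to 60 N. Pads are 18 mm wide; open, the fingers measure 123 mm over their backs; the gripper's body (75 mm by 187 mm) begins 45 mm behind the grasp point.
Start: joints at [1.083, 0.381, 1.297, -0, 1.464, -0.215], TCP at [0.148, 0.53, 0.405] pointing down, gripper open.
Joint ranges: [-3.11, 3.11], [-0.89, 2.33], [0.22, 2.48], [-1.42, 4.56], [0.17, 2.85], [-2.88, 2.88]. Speed limits (rad/s): [2.39, 2.39, 3.14, 3.14, 3.14, 3.14].

## Interface

Orientations are given as a unit quaternion [x, y, z, w].
In Python, from bench import status, eyes, workorder, env gives the robot as it stands. The module is installed in compiled form; this text tells all that it offers.
- The arm moves only by the tool jog_arm, never from a script. Its argument "increments" is a list of rows, each a list of 7 numbers: the shift along the world's x, y, z as a fraction of full scale, then the turn, a rotation vector about the world's x, y, z as a fraction of full scale, then the opening, from 0 (shut) to 1 (fully open). A call has exactly 5 rows; each row is the pose to reach, as a shift and turn from the pose commanded when the call began, turning the shorter way round; what a row does not reach only later rows make up. Full scale, the value 1, is 400 mm for a shift and 180 degrees for a turn. A row lasts 1/8 s, in which the tool goes at most 62.5 mm and 10.7 degrees, less where a joint would pass 70% of its speed; a pose out of reach is approached as far as the arm can. A call with a number of a shift or a turn outside -1 to 1 is refused whole. A call with a gripper value outside its range is refused whole. The fingers move at their own pace and stop on an object; "force" is the grip in N (left out, the last holds). Time passes only in rows, so rows that repeat a pose let the fingers close, or fill a call up. It gives the time, the measured TCP pose, the force, the opening and the grip force at its end, in the units of the state.
- status.read_state(): the state, without advancing time (a new reading comes with each control period).
- eyes.capture(name): name is "scene" or "top" or "wrist"; returns a dict with "img" (400x640x3 uint8, red, green, blue), "z_map" (400x640 float32, m along the optical axis (not along the pixel's ray), 0 where there is no reading), "K" (3x3 intrinsics, pixels), "R" (3x3) and "t" (3): a world point X has camera coordinates R X + t. Camera axes: x right, y down, z forward; pixel columns grow to the right and rows downward; lengths in m; the calibration is good to about 2 mm. A picture is of the moment at which its call begins.
- workorder.close_job(): hands the job in; it is judged then, once.
The state is a dict: "clock": time; "joint_positions": joint angles; "joint_vel": joint speeds; "joint_torque": joint torques, N m; "position": TCP position; "tool_rot": TCP orientation; "contact_force": force on the tool from outside, world axes, zero at the start; "moment": the same for the moment, N m; "finger_gap": finger opening in m; "grasp_force": force on a finger pad.
Only numpy, scipy, OpenCV 4.12 (cv2) and the standard library are available. Lean on these libraries where they do the work, as an engineer would, in place of code of your own. Each camera call takes 0.05 s, during which the arm holds its last target. There are 200 camera calls.

## Task

At the waiter's station, lay three pieces of cutlery from the mat onto the tray's grey strips in the order of use, starting at the end with the loop handle: soup spoon first, fork on the middle strip, coffee spoon last. Each should lie flat and centred along its strip with its head pointing away from the robot; set it down rather than dropping it. Leave the knife, the stack of dishes and the wine glass where they are.

Things in the scene. Friction and masses are not known exactly. Their poses are not given: they have to be found in the camera images.
- tray: Black tray, fixed, 270 (x) x 310 (y) mm, floor 4 mm thick, rim 14 mm high, 5 mm thick. Origin: centre of its underside, on the worktop. x points away from the robot (within 0.2 rad), y to the end (robot's left) whose rim bears the steel loop handle, 120 mm long, top 43 mm above the worktop. Three flush grey strips on its floor (220 along x, 44 along y) lie side by side, 75 mm apart.
- strip1 (a point): Centre of the first grey strip, nearest the loop handle, on the tray floor (4 mm above the worktop); for the soup spoon. x runs along the strip, away from the robot.
- strip2 (a point): Centre of the middle grey strip, on the tray floor; for the fork. Axes as strip1.
- strip3 (a point): Centre of the last grey strip, at the end without a handle, on the tray floor; for the coffee spoon. Axes as strip1.
- soup_mid (a point): Soup spoon, 191 mm long, with a large round bowl 46 mm across. Steel, handle 14 mm wide, 11 mm high. This point: the place to grip, near the balance point, half-way up the handle (5.5 mm above its underside); x runs towards the bowl, z up. Handle from 95 mm behind it to 30 mm ahead. Starts on a cork mat 2 mm thick, beside the other pieces (any order, 85 mm apart), bowl away from the robot.
- soup_head (a point): Centre of the soup spoon's bowl, 73 mm ahead of soup_mid.
- fork_mid (a point): Fork, 196 mm long, with four tines, head 26 mm wide. Steel, handle 14 mm wide, 11 mm high. This point: the place to grip, near the balance point, half-way up the handle (5.5 mm above its underside); x runs towards the tines, z up. Handle from 95 mm behind it to 30 mm ahead. Starts on the mat, tines away from the robot.
- fork_head (a point): Middle of the fork's head, 73 mm ahead of fork_mid.
- coffee_mid (a point): Coffee spoon, the small one, 133 mm long, with a round bowl 28 mm across. Steel, handle 14 mm wide, 11 mm high. This point: the place to grip, near the balance point, half-way up the handle (5.5 mm above its underside); x runs towards the bowl, z up. Handle from 66 mm behind it to 24 mm ahead. Starts on the mat, bowl away from the robot.
- coffee_head (a point): Centre of the coffee spoon's bowl, 53 mm ahead of coffee_mid.
- knife_mid (a point): Table knife, 204 mm long, flat blade 18 mm wide. Not wanted: it stays on the mat, among the others. Steel, handle 14 mm wide, 11 mm high. This point is on its handle's centreline, half-way up, 95 mm from the handle's end; x runs towards the blade.
- dishes_mid (a point): Stack of six terracotta dishes, 96 mm across and 80 mm high, loose, standing beyond the tray and mat; this point is its centre, 40 mm up. Not to be moved.
- glass_mid (a point): Wine glass standing upside down, 72 mm across and 154 mm high, loose, beyond the tray and mat; this point is half-way up. Not to be moved.
Mind the look-alikes: they are no part of the job. Leave any purple or red look-alike of the part that bears coffee_mid alone.

How it is judged:
By the outcome, as a careful person would: the job done as asked, in the order asked, and still so for the second after the job is handed in, with the robot touching nothing.
It also fails if it takes over 70 s, if anything falls off the work surface, if the arm or the gripper's body presses on something with over 40 N, if the wrist force passes 120 N, or if a joint passes its speed limit or range.

## Working session

There is one attempt and no reset: what is moved stays moved. The work goes in short steps, Python scripts to look and compute and a tool call to move; the robot and the scene stay as the last step left them, time stands still between calls to the robot, and variables do not carry over. Pictures are saved under pics/ and viewed, at most 10 in all, crops included, and the job is handed in when it is done.

Besides the shell and the picture viewer there is one more tool, called after "Request:" as a command line: name --pt "numbers of a row" for each row, then --argument value for the rest. jog_arm: Moves the arm, as the interface text tells. Its arguments: {"type":"object","properties":{"increments":{"type":"array","items":{"type":"array","items":{"type":"number"}}},"force":{"type":"number"}},"required":["increments"]}

```bash
mkdir -p pics
python3 - <<'E'
from bench import status, eyes, env
import cv2,numpy as np
s=status.read_state();print(s,env.pinch_z)
for n in("top","scene"):
    c=eyes.capture(n);np.savez(f"{n}0.npz",**c);cv2.imwrite(f"pics/{n}0.png",c["img"][...,::-1]);print(c["K"],c["R"],c["t"])
E
```

```text
{'clock': 0.0, 'joint_positions': array([ 1.08270174e+00,  3.81184991e-01,  1.29822231e+00, -2.08855844e-05,
        1.46356926e+00, -2.15304679e-01]), 'joint_vel': array([ 6.52239348e-04,  1.05472564e-03, -1.66981990e-03,  6.06761069e-04,
       -9.54820110e-04,  2.88650993e-05]), 'joint_torque': array([ 1.50562992e-03, -4.37927485e+01, -2.24550050e+01,  7.14323181e-02,
        3.53312236e-02, -1.40195052e-04]), 'position': array([0.14816887, 0.52962665, 0.40415648]), 'tool_rot': array([ 1.35971295e-01,  9.90712536e-01, -6.53174170e-04, -2.28627071e-04]), 'contact_force': array([ 0.32166066, -0.19914697,  0.31436458]), 'moment': array([-0.0061671 , -0.0415076 ,  0.04896318]), 'grasp_force': 0.0, 'finger_gap': 0.08792687820543652} 0.1473
[[401.69496725   0.         317.78372862]
 [  0.         401.69496725 196.30274482]
 [  0.           0.           1.        ]] [[-0.02633877 -0.99959416 -0.01085319]
 [-0.99369614  0.02736375 -0.10871617]
 [ 0.10896903  0.00792133 -0.99401358]] [0.13316168 0.51351537 1.09181923]
[[434.97194055   0.         321.61213602]
 [  0.         434.97194055 209.28190724]
 [  0.           0.           1.        ]] [[-0.40935929  0.91234861  0.00670769]
 [ 0.62541477  0.28595339 -0.72600759]
 [-0.6642901  -0.29300287 -0.68765397]] [ 0.12310058 -0.26932911  1.88452802]
```

View pics/top0.png

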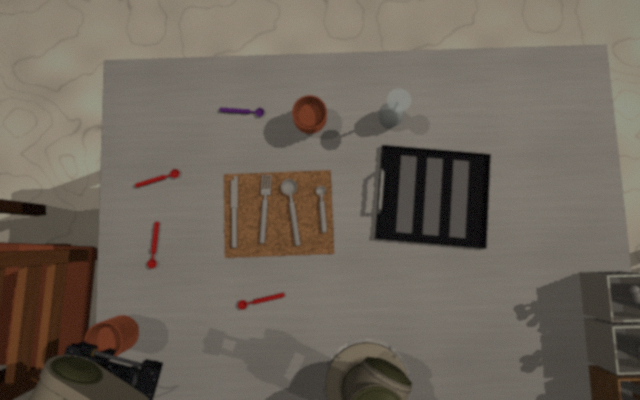

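View pics/scene0.png

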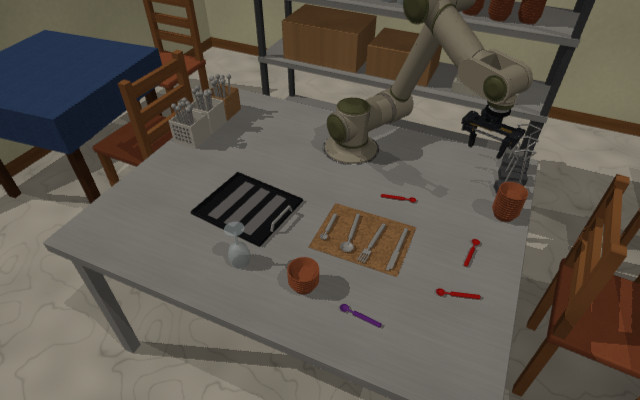

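The top view shows knife, fork, soup spoon and coffee spoon at columns 235, 265, 291 and 322 on the mat. The tray is at columns 378–490 with its handle at column 381, and its strips are at columns 407, 433 and 460. The scene view agrees. I'll enlarge both areas next.

Run:
```python
import cv2,numpy as np
i=np.load("top0.npz")["img"][...,::-1]
for n,(a,b,c,d) in dict(mat=(220,340,167,260),tray=(370,500,140,255)).items():
    k=5 if n=="tray" else 6
    cv2.imwrite(f"pics/{n}.png",cv2.resize(cv2.convertScaleAbs(i[c:d,a:b],alpha=1.6),None,fx=k,fy=k,interpolation=cv2.INTER_CUBIC))
```

```text
(no output)
```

View pics/mat.png

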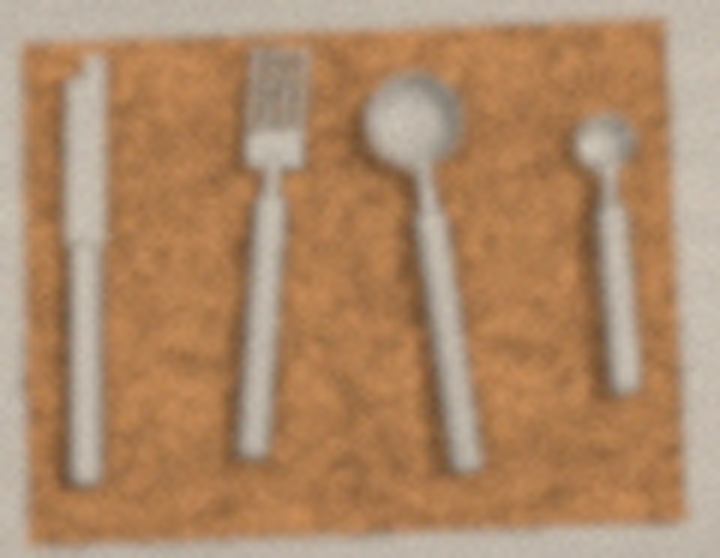

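View pics/tray.png

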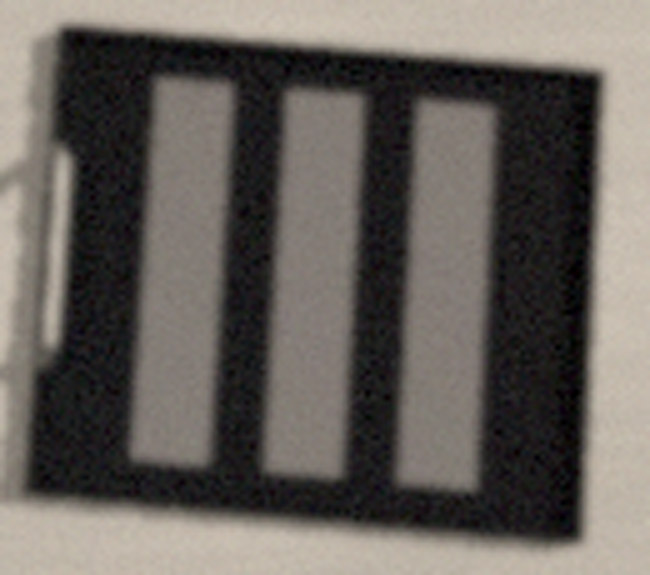

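Tray crop: strip corners are S1 (155,75)(236,80)(130,462)(212,468), S2 (284,88)(366,94)(262,474)(344,481) and S3 (415,98)(497,103)(396,486)(479,492).

Mat crop, as handle end / handle front / head:
- **Fork:** (252,459) / (271,197) / (277,108)
- **Soup spoon:** (467,470) / (429,212) / (413,120)
- **Coffee spoon:** (626,393) / (610,208) / (604,142)

```bash
cat > h.py <<'E'
import numpy as np
from scipy.spatial.transform import Rotation as Ro
def px2w(c,u,v,z):
    R,t=c["R"],c["t"];C=-R.T@t
    d=R.T@np.linalg.inv(c["K"])@np.array([u,v,1.]);return C+d*(z-C[2])/d[2]
def crop(p,k,o): return (np.array(p)+.5)/k-.5+np.array(o)
E
python3 - <<'E'
from h import *
import numpy as np
c=np.load("top0.npz");print("C",-c["R"].T@c["t"])
P=lambda p,z,k,o:px2w(c,*crop(p,k,o),z)
for n,q in dict(S1=[(155,75),(236,80),(130,462),(212,468)],S2=[(284,88),(366,94),(262,474),(344,481)],S3=[(415,98),(497,103),(396,486),(479,492)]).items():
    w=np.array([P(p,.004,5,(370,140)) for p in q]);d=w[0]+w[1]-w[2]-w[3]
    print(n,w.mean(0).round(4),"yaw",np.arctan2(d[1],d[0]).round(3),"len",(np.linalg.norm(d)/2).round(4))
for n,(r,f,h,L,b) in dict(fork=((252,459),(271,197),(277,108),.125,.03),soup=((467,470),(429,212),(413,120),.125,.03),coffee=((626,393),(610,208),(604,142),.09,.024)).items():
    r,f,h=[P(p,.013,6,(220,167)) for p in(r,f,h)];d=h-r;u=d/np.linalg.norm(d)
    m=f-b*u;m2=r+(L-b)*u
    print(n,"mid",m.round(4),m2.round(4),"head",h.round(4),"yaw",np.arctan2(u[1],u[0]).round(3),"hl",np.linalg.norm(f-r).round(4),"mid-head",np.linalg.norm(h-(m+m2)/2).round(4))
    z=c["z_map"];
s=np.array([0.136,0.9907,0,0]);print(Ro.from_quat(s).as_matrix().round(3))
# depth profile of columns over tray & mat for height check
X=lambda u,v:c["R"].T@(np.linalg.inv(c["K"])@np.array([u,v,1])*c["z_map"][v,u]-c["t"])
for u,v in[(408,195),(433,195),(250,210),(310,115),(395,100),(350,270)]:print((u,v),X(u,v).round(4))
E
```

```text
C [0.39481107 0.11040727 1.1425558 ]
S1 [ 0.5209 -0.1326  0.004 ] yaw -0.113 len 0.2229
S2 [ 0.5114 -0.2063  0.004 ] yaw -0.113 len 0.2219
S3 [ 0.5033 -0.2811  0.004 ] yaw -0.111 len 0.2226
fork mid [0.484  0.2722 0.013 ] [0.486  0.2722 0.013 ] head [0.5562 0.2664 0.013 ] yaw -0.083 hl 0.123 mid-head 0.0714
soup mid [0.475  0.1913 0.013 ] [0.4778 0.1925 0.013 ] head [0.5487 0.202  0.013 ] yaw 0.133 hl 0.1221 mid-head 0.073
coffee mid [0.4804 0.1086 0.013 ] [0.4833 0.1088 0.013 ] head [0.5357 0.112  0.013 ] yaw 0.06 hl 0.0871 mid-head 0.054
[[-0.963  0.269  0.   ]
 [ 0.269  0.963  0.   ]
 [ 0.     0.    -1.   ]]
(408, 195) [ 0.5166 -0.1378  0.0012]
(433, 195) [ 0.5144 -0.2083  0.0034]
(250, 210) [0.4857 0.3132 0.0048]
(310, 115) [0.7434 0.1348 0.0519]
(395, 100) [ 0.7448 -0.0848  0.1503]
(350, 270) [ 0.3096  0.0345 -0.0029]
```

Request:
jog_arm --pt "0.08 -0.08 0 0 0 0.03 0.5" --pt "0.18 -0.18 0 0 0 0.06 0.5" --pt "0.28 -0.29 0 0 0 0.09 0.5" --pt "0.38 -0.39 -0.02 0 0 0.11 0.5" --pt "0.48 -0.5 -0.04 0 0 0.13 0.5" --force 25

```text
clock: 0.72
position: [0.3411, 0.3282, 0.3884]
tool_rot: [-0.069, 0.998, -0.0, -0.0]
contact_force: [1.5, 1.0, -0.3]
finger_gap: 0.0443
grasp_force: 0.0
```

Request:
jog_arm --pt "0.08 -0.08 -0.09 0 0 0 0.5" --pt "0.16 -0.16 -0.18 0 0 0 0.5" --pt "0.25 -0.25 -0.27 0 0 0 0.5" --pt "0.337 -0.34 -0.35 0 0 -0.0015 0.5" --pt "0.337 -0.34 -0.35 0 0 -0.0015 0.5"

```text
clock: 1.35
position: [0.4765, 0.1914, 0.2464]
tool_rot: [-0.063, 0.998, -0.0, -0.002]
contact_force: [-0.2, 0.6, 0.3]
finger_gap: 0.0442
grasp_force: 0.0
```

Run:
```python
from bench import status, eyes
import cv2,numpy as np
from h import *
s=status.read_state();print(s["position"],Ro.from_quat(s["tool_rot"]).as_matrix().round(4))
c=eyes.capture("wrist");np.savez("w0.npz",**c);cv2.imwrite("pics/w0.png",c["img"][...,::-1])
def proj(X):
    q=c["K"]@(c["R"]@X+c["t"]);return (q[:2]/q[2]).round(1)
for n,p in dict(soup=(.476,.192,.013),head=(.5487,.202,.013),coffee=(.482,.1087,.013),fork=(.485,.2722,.013),forkhead=(.5562,.2664,.013)).items():print(n,proj(np.array(p)))
```

```text
[0.47646425 0.19143754 0.24636184] [[-9.920e-01 -1.265e-01 -4.100e-03]
 [-1.265e-01  9.920e-01 -9.000e-04]
 [ 4.100e-03 -3.000e-04 -1.000e+00]]
soup [325.8 220.1]
head [326.9 322.5]
coffee [192.6 213.3]
fork [447.8 248.2]
forkhead [417.5 342.2]
```

View pics/w0.png

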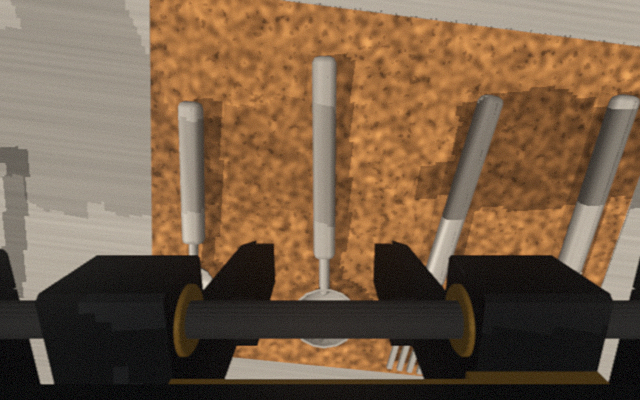

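The wrist view shows the soup handle running straight from (324,57) to (324,260). The coffee handle runs from (190,102) to (193,242), and the fork handle's rear end is at (490,96).

Run:
```python
from h import *
c=np.load("w0.npz")
for n,r,f,a,b in[("soup",(324.3,57),(324.3,260),.095,.03),("coffee",(190,102),(193,242),.066,.024)]:
    r=px2w(c,*r,.011);f=px2w(c,*f,.011);u=(f-r)/np.linalg.norm(f-r);print(n,np.linalg.norm(f-r),(r+a*u).round(4),(f-b*u).round(4),np.arctan2(u[1],u[0]))
r=px2w(c,490,96,.011);print("fork",r+.095*np.array([np.cos(.083),-np.sin(.083),0]))
```

```text
soup 0.12408309261291008 [0.4751 0.1909 0.011 ] [0.4742 0.1908 0.011 ] 0.12603879402679022
coffee 0.08728110889105276 [0.4809 0.1078 0.011 ] [0.4781 0.1076 0.011 ] 0.05065590956261931
fork [0.48443085 0.26910979 0.011     ]
```

Request:
jog_arm --pt "-0.003 0 -0.08 0 0 0 0.5" --pt "-0.003 0 -0.14 0 0 0 0.5" --pt "-0.003 0 -0.17 0 0 0 0.5" --pt "-0.003 0 -0.188 0 0 0 0.5" --pt "-0.003 0 -0.188 0 0 0 0.5"

```text
clock: 2.02
position: [0.4737, 0.1939, 0.1739]
tool_rot: [-0.066, 0.998, 0.0, 0.0]
contact_force: [0.3, -0.8, -0.0]
finger_gap: 0.0441
grasp_force: 0.0
```

Request:
jog_arm --pt "0.0035 -0.0065 -0.0075 0 0 0 0.5" --pt "0.0035 -0.0065 -0.0075 0 0 0 0.5" --pt "0.0035 -0.0065 -0.0075 0 0 0 0" --pt "0.0035 -0.0065 -0.0075 0 0 0 0" --pt "0.0035 -0.0065 -0.0075 0 0 0 0"

```text
clock: 2.65
position: [0.4752, 0.1911, 0.1706]
tool_rot: [-0.065, 0.998, -0.0, 0.0]
contact_force: [-0.3, 0.3, -0.5]
finger_gap: 0.0163
grasp_force: 0.0
```

Request:
jog_arm --pt "0 0 0 0 0 0 0" --pt "0 0 0.01 0 0 0 0" --pt "0 0 0.04 0 0 0 0" --pt "0 0 0.1 0 0 0 0" --pt "0 0 0.18 0 0 0 0"

```text
clock: 3.28
position: [0.475, 0.191, 0.2437]
tool_rot: [-0.065, 0.998, -0.0, -0.0]
contact_force: [0.7, 0.4, -0.9]
finger_gap: 0.0137
grasp_force: 25.0
```

Request:
jog_arm --pt "0.01 -0.06 0.02 0 0 -0.01 0" --pt "0.02 -0.17 0.03 0 0 -0.02 0" --pt "0.04 -0.29 0.03 0 0 -0.03 0" --pt "0.06 -0.41 0.03 0 0 -0.05 0" --pt "0.08 -0.53 0.03 0 0 -0.065 0"

```text
clock: 3.9
position: [0.5072, -0.0225, 0.2555]
tool_rot: [0.037, 0.999, -0.0, 0.0]
contact_force: [0.5, 0.3, -1.2]
finger_gap: 0.0135
grasp_force: 25.0
```

Request:
jog_arm --pt "0.02 -0.11 0 0 0 -0.01 0" --pt "0.03 -0.2 0 0 0 -0.012 0" --pt "0.035 -0.26 0 0 0 -0.012 0" --pt "0.035 -0.279 0 0 0 -0.012 0" --pt "0.035 -0.279 0 0 0 -0.012 0"

```text
clock: 4.53
position: [0.521, -0.1323, 0.2549]
tool_rot: [0.056, 0.998, 0.0, 0.0]
contact_force: [-0.4, 0.3, -0.9]
finger_gap: 0.0135
grasp_force: 25.0
```

Run:
```python
from bench import status, eyes
import cv2,numpy as np
from h import *
s=status.read_state();print(s["position"],s["tool_rot"],s["grasp_force"])
c=eyes.capture("wrist");np.savez("w1.npz",**c);cv2.imwrite("pics/w1.png",c["img"][...,::-1])
```

```text
[ 0.52100008 -0.13229355  0.25486032] [5.56225295e-02 9.98451867e-01 5.24052622e-05 1.92674771e-05] 24.99836504459381
```

View pics/w1.png

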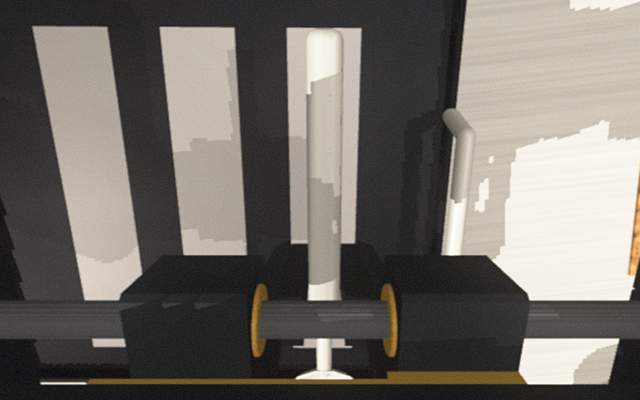

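The wrist view shows the held spoon over strip 1. The strips' near-end corners are S1 (287,28)–(361,28), S2 (160,27)–(234,27) and S3 (33,27)–(108,27), and S1's far edge is near row 346.

Run:
```python
from h import *
c=np.load("w1.npz")
u=np.array([np.cos(.112),-np.sin(.112),0])
for n,a,b in[("S1",(287,28),(361,28)),("S2",(160,27),(234,27)),("S3",(33,27),(108,27))]:
    a=px2w(c,*a,.004);b=px2w(c,*b,.004);d=b-a;print(n,np.linalg.norm(d),"yaw",np.arctan2(-d[0],d[1]),((a+b)/2+.11*u).round(4))
print(px2w(c,322,346,.004))
z=.0949-.006  # held: handle top at TCPz-.166+.009
r=px2w(c,324,30,.0985);print("rear end+95",r+.095*u)
```

```text
S1 0.043833701183960065 yaw -0.11227604365471783 [ 0.5178 -0.1327  0.004 ]
S2 0.043782025897134313 yaw -0.11227422904041089 [ 0.5089 -0.2073  0.004 ]
S3 0.044351409751468444 yaw -0.11227422904041162 [ 0.5005 -0.2817  0.004 ]
[ 0.62635169 -0.14650312  0.004     ]
rear end+95 [ 0.52142692 -0.13323173  0.0985    ]
```

Request:
jog_arm --pt "-0.006 -0.001 -0.08 0 0 0 0" --pt "-0.006 -0.001 -0.14 0 0 0 0" --pt "-0.006 -0.001 -0.18 0 0 0 0" --pt "-0.006 -0.001 -0.197 0 0 0 0" --pt "-0.006 -0.001 -0.202 0 0 0 0"

```text
clock: 5.2
position: [0.5189, -0.1324, 0.1739]
tool_rot: [0.055, 0.998, 0.0, -0.0]
contact_force: [-0.7, -0.6, -0.8]
finger_gap: 0.0137
grasp_force: 25.0
```

Request:
jog_arm --pt "0 0 -0.002 0 0 0 0" --pt "0 0 -0.004 0 0 0 0" --pt "0 0 -0.004 0 0 0 0" --pt "0 0 -0.004 0 0 0 0" --pt "0 0 -0.004 0 0 0 0"

```text
clock: 5.82
position: [0.5189, -0.133, 0.1725]
tool_rot: [0.055, 0.998, -0.0, 0.0]
contact_force: [0.2, 1.1, 6.4]
finger_gap: 0.0138
grasp_force: 25.0
```

Request:
jog_arm --pt "0 0 0 0 0 0 0.3" --pt "0 0 0 0 0 0 0.4" --pt "0 0 0 0 0 0 0.45" --pt "0 0 0.03 0 0 0 0.45" --pt "0 0 0.12 0 0 0 0.45"

```text
clock: 6.45
position: [0.5186, -0.1329, 0.2201]
tool_rot: [0.056, 0.998, 0.001, -0.001]
contact_force: [0.5, -0.2, 0.3]
finger_gap: 0.0395
grasp_force: 0.0
```

Request:
jog_arm --pt "0 0.05 0.05 0 0 0 0.45" --pt "-0.02 0.17 0.07 0 0 0 0.45" --pt "-0.04 0.31 0.07 0 0 0 0.45" --pt "-0.05 0.45 0.07 0 0 0.005 0.45" --pt "-0.06 0.59 0.07 0 0 0.01 0.45"

```text
clock: 7.08
position: [0.4944, 0.1047, 0.2491]
tool_rot: [0.04, 0.999, -0.0, 0.001]
contact_force: [1.0, -0.2, -0.1]
finger_gap: 0.0399
grasp_force: 0.0
```

Request:
jog_arm --pt "-0.01 0.13 0 0 0 0 0.45" --pt "-0.02 0.26 0 0 0 0 0.45" --pt "-0.027 0.36 0 0 0 0 0.45" --pt "-0.027 0.418 0 0 0 0 0.45" --pt "-0.027 0.418 0 0 0 0 0.45"

```text
clock: 7.7
position: [0.4836, 0.2713, 0.2487]
tool_rot: [0.039, 0.999, 0.0, 0.0]
contact_force: [0.6, 0.2, 0.1]
finger_gap: 0.0399
grasp_force: 0.0
```

Run:
```python
from bench import status, eyes
import cv2,numpy as np
from h import *
s=status.read_state();print(s["position"],s["tool_rot"])
c=eyes.capture("wrist");np.savez("w2.npz",**c);cv2.imwrite("pics/w2.png",c["img"][...,::-1])
```

```text
[0.48362865 0.2713179  0.24871001] [3.85952480e-02 9.99254836e-01 1.27592573e-04 4.03049524e-04]
```

View pics/w2.png

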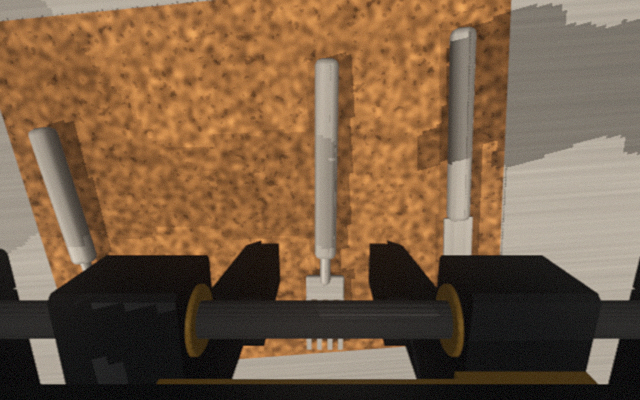

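The fork handle runs from (327,60) to (325,259) in the wrist view, close to centred between the fingers. The knife is at column 461.

Run:
```python
from h import *
c=np.load("w2.npz")
for n,r,f,a,b in[("fork",(327,60),(325,259),.095,.03),("coffee",(42,131),(87,262),.066,.024)]:
    r=px2w(c,*r,.011);f=px2w(c,*f,.011);u=(f-r)/np.linalg.norm(f-r);print(n,np.linalg.norm(f-r),(r+a*u).round(4),(f-b*u).round(4),np.arctan2(u[1],u[0]))
```

```text
fork 0.12314372685401753 [0.4849 0.2714 0.011 ] [0.483  0.2715 0.011 ] -0.08673910376468716
coffee 0.08624419573063236 [0.4825 0.1102 0.011 ] [0.4787 0.1099 0.011 ] 0.061254625349549265
```

Request:
jog_arm --pt "0.001 0 -0.08 0 0 -0.002 0.45" --pt "0.001 0 -0.15 0 0 -0.002 0.45" --pt "0.001 0 -0.18 0 0 -0.002 0.45" --pt "0.001 0 -0.195 0 0 -0.002 0.45" --pt "0.001 0 -0.195 0 0 -0.002 0.45"

```text
clock: 8.38
position: [0.4846, 0.27, 0.1706]
tool_rot: [0.043, 0.999, 0.0, 0.0]
contact_force: [0.5, 0.6, 0.6]
finger_gap: 0.0396
grasp_force: 0.0
```

Request:
jog_arm --pt "0 0 0 0 0 0 0" --pt "0 0 0 0 0 0 0" --pt "0 0 0 0 0 0 0" --pt "0 0 0 0 0 0 0" --pt "0 0 0.02 0 0 0 0"

```text
clock: 9.0
position: [0.4842, 0.2702, 0.178]
tool_rot: [0.043, 0.999, -0.0, -0.001]
contact_force: [0.4, -0.8, -1.4]
finger_gap: 0.0134
grasp_force: 25.0
```

Request:
jog_arm --pt "0 0 0.1 0 0 0 0" --pt "0 -0.06 0.19 0 0 0 0" --pt "0.01 -0.17 0.2 0 0 0 0" --pt "0.02 -0.3 0.2 0 0 0 0" --pt "0.03 -0.44 0.2 0 0 -0.002 0"

```text
clock: 9.62
position: [0.4962, 0.0929, 0.2586]
tool_rot: [0.046, 0.999, -0.0, 0.0]
contact_force: [1.0, -0.1, -0.5]
finger_gap: 0.0136
grasp_force: 25.0
```

Request:
jog_arm --pt "0.006 -0.14 0 0 0 -0.002 0" --pt "0.012 -0.28 0 0 0 -0.003 0" --pt "0.018 -0.42 0 0 0 -0.004 0" --pt "0.023 -0.56 0 0 0 -0.005 0" --pt "0.028 -0.66 0 0 0 -0.006 0"

```text
clock: 10.25
position: [0.5073, -0.1721, 0.2585]
tool_rot: [0.056, 0.998, -0.0, 0.0]
contact_force: [0.6, 0.6, -0.8]
finger_gap: 0.0137
grasp_force: 25.0
```

Request:
jog_arm --pt "0 -0.07 0 0 0 0 0" --pt "0 -0.092 0 0 0 0 0" --pt "0 -0.092 -0.05 0 0 0 0" --pt "0 -0.092 -0.1 0 0 0 0" --pt "0 -0.092 -0.1 0 0 0 0"

```text
clock: 10.88
position: [0.5074, -0.2056, 0.2173]
tool_rot: [0.055, 0.998, 0.001, -0.001]
contact_force: [-0.4, 0.2, -0.0]
finger_gap: 0.014
grasp_force: 25.0
```

Request:
jog_arm --pt "0 -0.002 -0.05 0 0 0 0" --pt "0 -0.002 -0.09 0 0 0 0" --pt "0 -0.002 -0.105 0 0 0 0" --pt "0 -0.002 -0.11 0 0 0 0" --pt "0 -0.002 -0.112 0 0 0 0"

```text
clock: 11.5
position: [0.5077, -0.2074, 0.1737]
tool_rot: [0.055, 0.998, -0.0, 0.0]
contact_force: [-1.0, 0.1, -1.2]
finger_gap: 0.0139
grasp_force: 25.0
```

Request:
jog_arm --pt "0 0 -0.001 0 0 0 0" --pt "0 0 -0.003 0 0 0 0" --pt "0 0 -0.003 0 0 0 0" --pt "0 0 -0.003 0 0 0 0" --pt "0 0 -0.003 0 0 0 0"

```text
clock: 12.12
position: [0.5076, -0.2074, 0.1725]
tool_rot: [0.055, 0.998, -0.0, 0.0]
contact_force: [-0.6, 1.0, 5.2]
finger_gap: 0.0136
grasp_force: 25.0
```

Request:
jog_arm --pt "0 0 0 0 0 0 0.3" --pt "0 0 0 0 0 0 0.4" --pt "0 0 0 0 0 0 0.45" --pt "0 0 0.03 0 0 0 0.45" --pt "0 0 0.13 0 0 0 0.45"

```text
clock: 12.75
position: [0.5074, -0.2073, 0.224]
tool_rot: [0.056, 0.998, 0.001, -0.002]
contact_force: [-0.2, 0.7, -0.1]
finger_gap: 0.0398
grasp_force: 0.0
```

Request:
jog_arm --pt "0 0.04 0.06 0 0 0 0.45" --pt "-0.01 0.16 0.06 0 0 0.01 0.45" --pt "-0.02 0.3 0.06 0 0 0.02 0.45" --pt "-0.03 0.44 0.06 0 0 0.03 0.45" --pt "-0.05 0.58 0.06 0 0 0.04 0.45"

```text
clock: 13.38
position: [0.4873, 0.0263, 0.249]
tool_rot: [-0.008, 1.0, -0.0, 0.001]
contact_force: [1.1, -0.3, -0.4]
finger_gap: 0.0396
grasp_force: 0.0
```

Request:
jog_arm --pt "-0.01 0.12 0 0 0 0.01 0.45" --pt "-0.018 0.2 0 0 0 0.0135 0.45" --pt "-0.018 0.211 0 0 0 0.0135 0.45" --pt "-0.018 0.211 0 0 0 0.0135 0.45" --pt "-0.018 0.211 0 0 0 0.0135 0.45"

```text
clock: 14.0
position: [0.4806, 0.108, 0.2483]
tool_rot: [-0.028, 1.0, -0.0, 0.0]
contact_force: [-0.1, 0.4, 0.1]
finger_gap: 0.0398
grasp_force: 0.0
```

Run:
```python
from bench import status, eyes
import cv2,numpy as np
from h import *
s=status.read_state();print(s["position"],s["tool_rot"])
c=eyes.capture("wrist");np.savez("w3.npz",**c)
c2=eyes.capture("top");np.savez("top1.npz",**c2)
a=cv2.resize(c["img"][:290,150:490],(510,435));i=cv2.convertScaleAbs(c2["img"][140:255,370:500],alpha=1.4)
b=cv2.resize(i,None,fx=2.2,fy=3.78,interpolation=cv2.INTER_CUBIC);b=b[:435]
b=cv2.copyMakeBorder(b,0,435-b.shape[0],0,0,cv2.BORDER_CONSTANT)
cv2.imwrite("pics/w3.png",np.hstack([a,b])[...,::-1])
```

```text
[0.48064639 0.10801735 0.24829923] [-2.77700666e-02  9.99614327e-01 -7.73684519e-05  1.25119225e-04]
```

View pics/w3.png

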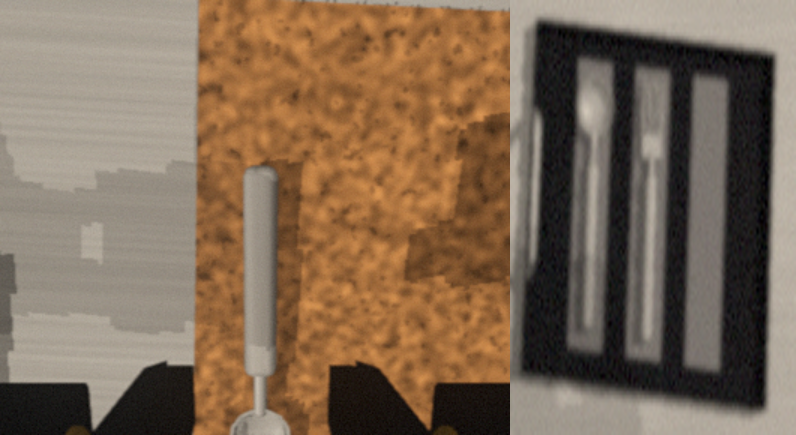

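Soup spoon and fork both lie centred on their strips. The coffee handle runs from crop (260,168) to (260,375), which is (323.3,112) to (323.3,250) in the image.

Run:
```python
from h import *
c=np.load("w3.npz")
r=px2w(c,323.3,111.5,.011);f=px2w(c,323.3,250,.011);u=(f-r)/np.linalg.norm(f-r);print(np.linalg.norm(f-r),(r+.066*u).round(4),(f-.024*u).round(4),np.arctan2(u[1],u[0]))
```

```text
0.08805627107527031 [0.4812 0.107  0.011 ] [0.4793 0.1069 0.011 ] 0.05405616041008874
```

Request:
jog_arm --pt "0 -0.002 -0.08 0 0 0 0.45" --pt "0 -0.002 -0.15 0 0 0 0.45" --pt "0 -0.002 -0.18 0 0 0 0.45" --pt "0 -0.002 -0.194 0 0 0 0.45" --pt "0 -0.002 -0.194 0 0 0 0.45"

```text
clock: 14.72
position: [0.4806, 0.1082, 0.1708]
tool_rot: [-0.028, 1.0, -0.0, 0.0]
contact_force: [0.0, -0.0, 0.4]
finger_gap: 0.0398
grasp_force: 0.0
```

Request:
jog_arm --pt "0 0 0 0 0 0 0" --pt "0 0 0 0 0 0 0" --pt "0 0 0 0 0 0 0" --pt "0 0 0 0 0 0 0" --pt "0 0 0.02 0 0 0 0"

```text
clock: 15.35
position: [0.4803, 0.1083, 0.1785]
tool_rot: [-0.029, 1.0, 0.0, -0.001]
contact_force: [-0.6, -0.6, -0.8]
finger_gap: 0.0135
grasp_force: 25.0
```

Request:
jog_arm --pt "0 0 0.1 0 0 0 0" --pt "0 -0.06 0.19 0 0 0 0" --pt "0.01 -0.17 0.2 0 0 -0.01 0" --pt "0.02 -0.3 0.2 0 0 -0.02 0" --pt "0.03 -0.44 0.2 0 0 -0.03 0"

```text
clock: 15.98
position: [0.4922, -0.0691, 0.2592]
tool_rot: [0.019, 1.0, -0.0, 0.0]
contact_force: [0.4, -0.3, 0.5]
finger_gap: 0.0136
grasp_force: 25.0
```

Request:
jog_arm --pt "0.006 -0.14 0 0 0 -0.008 0" --pt "0.012 -0.28 0 0 0 -0.016 0" --pt "0.018 -0.42 0 0 0 -0.024 0" --pt "0.022 -0.51 0 0 0 -0.024 0" --pt "0.022 -0.534 0 0 0 -0.024 0"

```text
clock: 16.6
position: [0.5009, -0.2831, 0.2586]
tool_rot: [0.057, 0.998, -0.0, 0.0]
contact_force: [-0.8, 0.5, 0.0]
finger_gap: 0.0137
grasp_force: 25.0
```

Request:
jog_arm --pt "0 0 -0.05 0 0 0 0" --pt "0 0 -0.1 0 0 0 0" --pt "0 0 -0.15 0 0 0 0" --pt "0 0 -0.19 0 0 0 0" --pt "0 0 -0.19 0 0 0 0"

```text
clock: 17.23
position: [0.5011, -0.2807, 0.1818]
tool_rot: [0.056, 0.998, 0.001, -0.001]
contact_force: [-0.2, -0.4, -0.2]
finger_gap: 0.0137
grasp_force: 25.0
```

Request:
jog_arm --pt "0 -0.002 -0.012 0 0 0 0" --pt "0 -0.002 -0.018 0 0 0 0" --pt "0 -0.002 -0.022 0 0 0 0" --pt "0 -0.002 -0.0255 0 0 0 0" --pt "0 -0.002 -0.0255 0 0 0 0"

```text
clock: 17.85
position: [0.5012, -0.2822, 0.1729]
tool_rot: [0.056, 0.998, -0.0, 0.0]
contact_force: [-1.5, 0.9, 4.9]
finger_gap: 0.0137
grasp_force: 25.0
```

Request:
jog_arm --pt "0 0 0 0 0 0 0.3" --pt "0 0 0 0 0 0 0.4" --pt "0 0 0 0 0 0 0.45" --pt "0 0 0.03 0 0 0 0.45" --pt "0 0 0.13 0 0 0 0.45"

```text
clock: 18.48
position: [0.5009, -0.282, 0.2241]
tool_rot: [0.056, 0.998, 0.001, -0.001]
contact_force: [-0.3, 0.4, 0.8]
finger_gap: 0.0395
grasp_force: 0.0
```

Request:
jog_arm --pt "0 0 0.12 0 0 0 0.45" --pt "-0.12 0 0.2 0 0 0 0.45" --pt "-0.24 0 0.25 0 0 0 0.45" --pt "-0.34 0 0.27 0 0 0 0.45" --pt "-0.38 0 0.27 0 0 0 0.45"

```text
clock: 19.1
position: [0.3478, -0.2819, 0.3336]
tool_rot: [0.057, 0.998, -0.001, 0.001]
contact_force: [0.5, -0.0, 0.0]
finger_gap: 0.0396
grasp_force: 0.0
```

Run:
```python
from bench import status, eyes
import cv2,numpy as np
s=status.read_state();print(s["position"],s["contact_force"])
c=eyes.capture("top");np.savez("top2.npz",**c)
cv2.imwrite("pics/f.png",cv2.resize(cv2.convertScaleAbs(c["img"][80:260,220:500],alpha=1.5),None,fx=2.85,fy=2.85,interpolation=cv2.INTER_CUBIC)[...,::-1])
```

```text
[ 0.34778093 -0.28194263  0.33358632] [ 0.50854687 -0.04687811  0.04154906]
```

View pics/f.png

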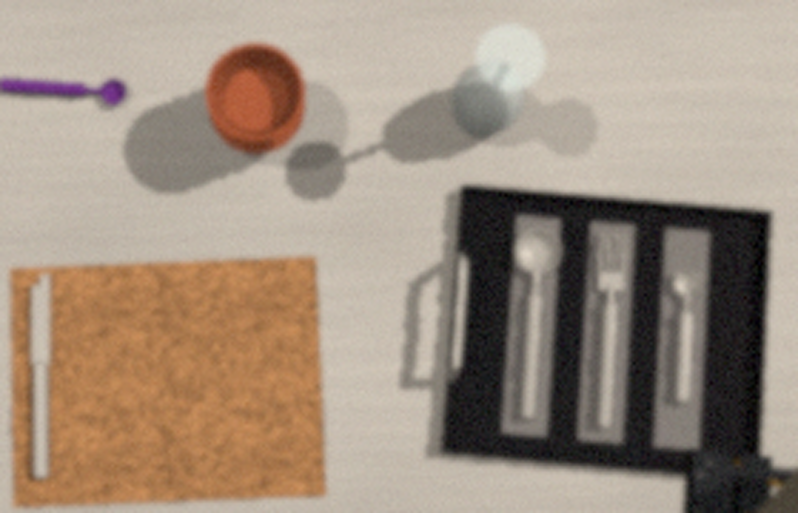

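Each piece lies centred on its strip with its head away from the robot: the soup spoon at column 530, the fork at 608 and the coffee spoon at 684. The knife (column 40), dishes and glass are where they started.

```bash
python3 -c "
from bench import workorder
print(workorder.close_job())"
```

```text
the job is handed in; nothing more can be done
None
```

The soup spoon, fork and coffee spoon are laid flat and centred on strips 1 to 3, heads away from the robot, with the knife, dishes and glass left in place; I handed the job in at about 19 s, and no verdict came back.

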